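# Put repaired cap lamps on charge behind a roll-up shutter

### The job

Put the repaired cap lamps on charge: roll the white slatted shutter of the blue charging cabinet up by its orange grip until it stays fully open by itself, then stand every lamp from the bench lens up and centred on a copper pad of its own in the bays inside, handling them gently because the lens rings crack under a hard grip. When all of them are in, bring the shutter all the way down again, then throw the red charger switch fully over to its other side. Leave the other things on the bench where they are; if a lamp gets knocked off its place, put it right.

Things in the scene. Friction and masses are not known exactly. Their poses are not given: they have to be found in the camera images.
- cabinet: half-round blue cabinet fixed to the bench, 380 deep (x) x 400 wide (y) x 220 mm high. Origin at the centre of its underside; its shutter faces its -x. Floor 15 mm above the bench, 380 mm clear between the cheeks (half discs, 190 mm radius about the shutter axis, which runs along y 30 mm above the origin). 45 mm high black block inside at x 60 to 120 mm; rear hood clear
- shutter (a joint): slatted shutter's angle about its axis, rad: 0 fully down, 1.65 fully open (stop), growing as the grip goes up and over. Slats in circular side tracks: outer radius 174 mm, covering 2 to 87 deg above the front horizontal when closed. 0.5 kg, damped, 3 to 5 N at the grip. Balance near 0.8 rad: let go below, it sinks shut; let go above, it rolls on to the open stop and stays
- shutter_handle (a point): grip point of the orange grip, a block 24 mm wide (cabinet y), 20 mm thick, standing radially out of the lowest slat from 175 to 227 mm radius, at mid width. Point at 212 mm radius from the shutter axis, 10 deg + joint shutter above the front horizontal (67 mm above the bench when closed). Can be pinched across its 24 mm from straight above, fingers closing along cabinet y, at every angle
- pad1 (a point): centre of copper contact pad 1 of 4 on the cabinet floor (48 mm across, flush), 15 mm above the bench, in the middle of an open bay of 70 x 70 mm bounded by grey ribs 10 mm wide and 12 mm high; 100 mm in front of the cabinet's centre at cabinet y -120 mm. Any lamp may take any pad
- pad2 (a point): centre of copper contact pad 2 of 4 on the cabinet floor (48 mm across, flush), 15 mm above the bench, in the middle of an open bay of 70 x 70 mm bounded by grey ribs 10 mm wide and 12 mm high; 100 mm in front of the cabinet's centre at cabinet y -40 mm. Any lamp may take any pad
- pad3 (a point): centre of copper contact pad 3 of 4 on the cabinet floor (48 mm across, flush), 15 mm above the bench, in the middle of an open bay of 70 x 70 mm bounded by grey ribs 10 mm wide and 12 mm high; 100 mm in front of the cabinet's centre at cabinet y 40 mm. Any lamp may take any pad
- pad4 (a point): centre of copper contact pad 4 of 4 on the cabinet floor (48 mm across, flush), 15 mm above the bench, in the middle of an open bay of 70 x 70 mm bounded by grey ribs 10 mm wide and 12 mm high; 100 mm in front of the cabinet's centre at cabinet y 120 mm. Any lamp may take any pad
- lamp1: cordless cap lamp, lens up: round black housing, foot 54 mm across, white lens ring 60 mm across from 22 to 45 mm above the foot; 45 mm tall, 0.13 kg. Origin at the centre of its foot, z up through the lens. Hold it by the ring (TCP 34 mm above the foot). The ring cracks above 30 N of finger force, both pads added; an 8 N grip is plenty. May be absent (three or four are there)
- lamp2: cordless cap lamp, lens up: round black housing, foot 54 mm across, white lens ring 60 mm across from 22 to 45 mm above the foot; 45 mm tall, 0.13 kg. Origin at the centre of its foot, z up through the lens. Hold it by the ring (TCP 34 mm above the foot). The ring cracks above 30 N of finger force, both pads added; an 8 N grip is plenty. May be absent (three or four are there)
- lamp3: cordless cap lamp, lens up: round black housing, foot 54 mm across, white lens ring 60 mm across from 22 to 45 mm above the foot; 45 mm tall, 0.13 kg. Origin at the centre of its foot, z up through the lens. Hold it by the ring (TCP 34 mm above the foot). The ring cracks above 30 N of finger force, both pads added; an 8 N grip is plenty. May be absent (three or four are there)
- lamp4: cordless cap lamp, lens up: round black housing, foot 54 mm across, white lens ring 60 mm across from 22 to 45 mm above the foot; 45 mm tall, 0.13 kg. Origin at the centre of its foot, z up through the lens. Hold it by the ring (TCP 34 mm above the foot). The ring cracks above 30 N of finger force, both pads added; an 8 N grip is plenty. May be absent (three or four are there)
- switch_base: yellow base block of the charger switch, 70 x 50 x 25 mm, fixed to the bench left of the cabinet; origin at the centre of its underside; the lever swings in its x-z plane
- switch (a joint): angle of the switch lever, rad: 0 = off, leaning 0.5 rad to the base's -x side (towards the robot); 1.0 = on, leaning 0.5 rad to the base's +x. Turns about the base's y axis 22 mm above the bench; stays where it is left; needs about 1 N at the ball
- switch_tip (a point): centre of the red ball, 26 mm across, at the end of the switch lever, 80 mm from its pivot (about 92 mm above the bench when off or on)
- solder_big: large solder spool, white flanges 64 mm across, 60 mm tall, 0.5 kg, origin under its centre; leave alone
- solder_small: small solder spool, white flanges 52 mm across, 45 mm tall, 0.3 kg, origin under its centre; leave alone
- glue_tin: blue glue tin, 68 mm across, 70 mm tall, 0.45 kg, origin under its centre; leave alone
- driver: yellow screwdriver lying on the bench, along its own x, about 200 mm long, origin on the bench near its middle; leave alone
There are look-alikes about, which are no part of the job. Leave any purple look-alike of the switch_base alone. What is shaped like the lamp4 but yellow is not meant.

How it is judged:
By the outcome, as a careful person would: the job done as asked, in the order asked, and still so for the second after the job is handed in, with the robot touching nothing.
Of lamp1, lamp2, lamp3, lamp4 only 3 to 4 are there at a start; the rules pass over those that are not, and their reading is None.
At some moment in a run one of lamp1, lamp2, lamp3, lamp4 may be knocked a few centimetres aside while the robot is not near it.
It also fails if it takes over 210 s, if anything falls off the work surface, if the arm or the gripper's body presses on something with over 40 N, if the wrist force passes 120 N, or if a joint passes its speed limit or range.

### The arm

A 6-joint arm with a two-finger parallel gripper is mounted at the origin on the work surface. World frame = base frame: x ahead of the robot, y to its left, z up, the work surface at z = 0. Lengths are in m, angles in rad, forces in N, time in s.
With the tool pointing down it reaches from about 0.25 to 0.775 m from the base axis. Payload 4 kg.
Tool frame: the origin (TCP) lies between the finger pads, 19 mm behind the fingertips; this is the grasp point; z points along the fingers, y is the line along which they close (so a half turn about z gives the same grasp; the last joint's range is limited). The gripper opens to 94 mm and grips with 3 to 60 N. Pads are 16 mm wide; open, the fingers measure 119 mm over their backs; the gripper's body (75 mm by 177 mm) begins 78 mm behind the grasp point.
Start: joints at [-1.227, 0.087, 1.371, -0, 1.684, -0.103], TCP at [0.238, -0.496, 0.224] pointing down, gripper open.
Joint ranges: [-3.1, 3.1], [-0.76, 2.03], [0.27, 2.55], [-1.08, 4.22], [0.17, 2.65], [-2.57, 2.57]. Speed limits (rad/s): [2.79, 2.79, 3.14, 3.14, 3.14, 3.14].

### API

Orientations are given as [roll, pitch, yaw] about the fixed x, y, z axes, in that order (R = Rz(yaw) Ry(pitch) Rx(roll)).
In Python, from bench import robot, imaging gives the robot as it stands. The module is installed in compiled form; this text tells all that it offers.
- The arm moves only by the tool drive_tool, never from a script. Its argument "series" is a list of rows, each a list of 3 entries, a list of its own where there are three numbers: the finger opening in m, from 0 to 0.094, then the shift along the tool's x, y, z in m, then the turn, a rotation vector about the tool's x, y, z in rad. A call has 1 to 5 rows; each row is the pose to reach, as a shift and turn from the pose commanded when the call began, along the tool's axes at that moment; what a row does not reach only later rows make up. A row lasts 1/8 s, in which the tool goes at most 62.5 mm and 10.7 degrees, less where a joint would pass 70% of its speed; a pose out of reach is approached as far as the arm can. A call with a gripper value outside its range is refused whole. The fingers move at their own pace and stop on an object; the grip force is fixed at half the most. Time passes only in rows, so rows that repeat a pose let the fingers close. It gives the time, the measured TCP pose, the force, the opening and the grip force at its end, in the units of the state.
- robot.get_obs(): the state, without advancing time (a new reading comes with each control period).
- imaging.snapshot(name): name is "scene" or "side" or "wrist"; returns the picture (420x560x3 uint8, red, green, blue); there is no depth.
- imaging.get_calibration(name): a dict with "intrinsics" (3x3 intrinsics, pixels), "k1" (the pictures are not rectified: a ray, as slopes to the right and down, at radius r is drawn at 1 + k1 r^2 times it, then the intrinsics apply), "position" and "rotation" of the camera in the world. Camera axes: x right, y up, looking along -z (the intrinsics and any distortion apply to the point x, -y, -z); pixel columns grow to the right and rows downward; lengths in m; the calibration is good to about 2 mm. A picture is of the moment at which its call begins: read the wrist's pose just before it. get_calibration takes no time and is no camera call; for the wrist camera it gives the pose at the moment of the call.
- robot.close_job(): hands the job in; it is judged then, once.
The state is a dict: "time": time; "joint_positions": joint angles; "qvel": joint speeds; "joint_torque": joint torques, N m; "tool_pos": TCP position; "ee_rot": TCP orientation; "wrist_force": force on the tool from outside, world axes, zero at the start; "wrist_torque": the same for the moment, N m; "width": finger opening in m; "finger_force": force on a finger pad.
Only numpy, scipy, OpenCV 4.12 (cv2) and the standard library are available. Lean on these libraries where they do the work, as an engineer would, in place of code of your own. Each camera call takes 0.05 s, during which the arm holds its last target. There are 200 camera calls.

## Working session

There is one attempt and no reset: what is moved stays moved. The work goes in short steps, Python scripts to look and compute and a tool call to move; the robot and the scene stay as the last step left them, time stands still between calls to the robot, and variables do not carry over. Pictures are saved under pics/ and viewed, at most 14 in all, crops included, and the job is handed in when it is done.

Besides the shell and the picture viewer there is one more tool, called after "Call:" by a JSON object that holds its "api" and its "payload", one argument or row to a line. drive_tool: Moves the arm, as the interface text tells. Its arguments: {"type":"object","properties":{"series":{"type":"array"}},"required":["series"]}

```bash
mkdir -p pics; python3 - <<'E'
from bench import robot, imaging
import cv2
print(robot.get_obs())
for n in ["scene","side"]:
    im=imaging.snapshot(n); cv2.imwrite(f"pics/{n}0.png",im[:,:,::-1]); print(n,imaging.get_calibration(n))
print(imaging.get_calibration("wrist"))
E
```

```text
{'time': 0.0, 'joint_positions': array([-1.22713192e+00,  8.79575423e-02,  1.37222354e+00, -2.57177064e-05,
        1.68360525e+00, -1.03086746e-01]), 'qvel': array([ 0.00175998,  0.00116695,  0.00180842, -0.00023795,  0.00098077,
        0.0004046 ]), 'joint_torque': array([-4.61646891e-05, -3.40181279e+01, -3.02426004e+01,  7.16618495e-02,
        3.30184679e-02, -1.72369869e-04]), 'tool_pos': array([ 0.23744536, -0.49554754,  0.22311834]), 'ee_rot': array([-3.13940800e+00, -2.00312944e-04,  4.46748069e-01]), 'wrist_force': array([ 0.30939446, -0.27793119,  0.21477527]), 'wrist_torque': array([ 0.00770602, -0.03067903, -0.06224236]), 'finger_force': 0.0, 'width': 0.09351160756495414}
scene {'intrinsics': array([[474.81705091,   0.        , 283.49971739],
       [  0.        , 474.81705091, 209.94494062],
       [  0.        ,   0.        ,   1.        ]]), 'k1': -0.06782958549236402, 'position': array([ 1.03065306, -0.246348  ,  1.22129867]), 'rotation': array([ 0.49205754, -0.01119663,  1.0684024 ])}
side {'intrinsics': array([[385.65568714,   0.        , 279.07497714],
       [  0.        , 385.65568714, 212.51099239],
       [  0.        ,   0.        ,   1.        ]]), 'k1': 0.01744636383454513, 'position': array([-0.28405025,  0.58673491,  0.79831408]), 'rotation': array([ 0.95383056, -0.01745707, -2.12993852])}
{'intrinsics': array([[295.16336129,   0.        , 284.49085163],
       [  0.        , 295.16336129, 210.38211907],
       [  0.        ,   0.        ,   1.        ]]), 'k1': 0.00030610751868407195, 'position': array([ 0.29852729, -0.46682003,  0.38422255]), 'rotation': array([-0.23713991,  0.00229273, -1.1241809 ])}
```

View pics/scene0.png

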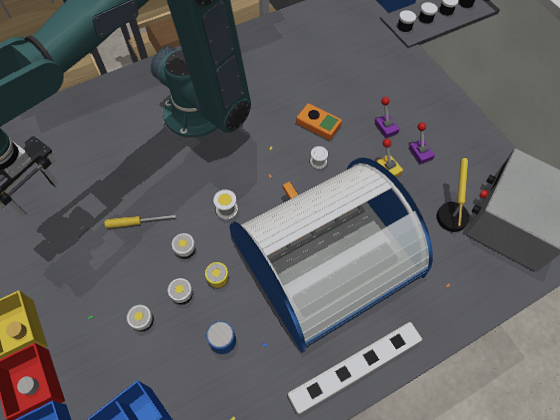

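View pics/side0.png

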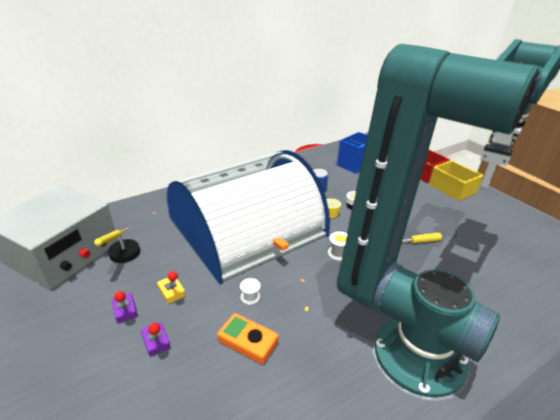

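```bash
cat > h.py <<'E'
import numpy as np, cv2
from scipy.spatial.transform import Rotation as R
from scipy.optimize import least_squares
from bench import robot, imaging
def cam(n): 
    c=imaging.get_calibration(n); return c['intrinsics'],c['k1'],np.array(c['position']),R.from_euler('xyz',c['rotation']).as_matrix()
def proj(c,P):
    K,k,p,M=c; q=(np.atleast_2d(P)-p)@M; s=np.c_[q[:,0],-q[:,1]]/-q[:,2:]
    s=s*(1+k*(s**2).sum(1,keepdims=True)); return s*[K[0,0],K[1,1]]+[K[0,2],K[1,2]]
def back(c,uv,z):
    K,k,p,M=c; d=(np.array(uv,float)-[K[0,2],K[1,2]])/[K[0,0],K[1,1]]; s=d.copy()
    for _ in range(10): s=d/(1+k*(s@s))
    r=M@np.array([s[0],-s[1],-1]); return p+r*(z-p[2])/r[2]
def snap(n,f,box=None,scale=1):
    im=imaging.snapshot(n)[:,:,::-1]; cv2.imwrite(f"pics/{f}_full.png",im)
    if box: im=im[box[1]:box[3],box[0]:box[2]]
    cv2.imwrite(f"pics/{f}.png",cv2.resize(im,None,fx=scale,fy=scale,interpolation=cv2.INTER_CUBIC)); 
E
python3 - <<'E'
from h import *
c=cam("scene"); s=cam("side")
for n,uv,z in [("L",(183,244),.045),("L",(179.5,290),.045),("L",(140,317),.045),("Y",(216,274),.045),("big",(225,199),.06),("small",(319,154),.045),("tin",(220.5,332),.07),("ball",(387,143),.092),("pball",(385,101),.092),("pball",(422,126),.092),("base",(390,167),.025)]:
    print(n,back(c,uv,z).round(3))
print("ball side",back(s,(172.5,276),.092),"grip side",back(s,(281,243),.067),"grip scene",back(c,(290,189),.067))
im=cv2.imread("pics/scene0.png")[95:385,110:440]; cv2.imwrite("pics/c1.png",cv2.resize(im,None,fx=2,fy=2,interpolation=cv2.INTER_CUBIC))
im=cv2.imread("pics/side0.png")[130:330,100:400]; cv2.imwrite("pics/c2.png",cv2.resize(im,None,fx=2.6,fy=2.6,interpolation=cv2.INTER_CUBIC))
E
```

```text
L [ 0.446 -0.221  0.045]
L [ 0.562 -0.28   0.045]
L [ 0.58  -0.397  0.045]
Y [ 0.567 -0.179  0.045]
big [ 0.382 -0.063  0.06 ]
small [0.368 0.255 0.045]
tin [ 0.718 -0.234  0.07 ]
ball [0.455 0.432 0.092]
pball [0.32  0.519 0.092]
pball [0.453 0.563 0.092]
base [0.499 0.429 0.025]
ball side [0.45498589 0.43020317 0.092     ] grip side [0.44862901 0.10649659 0.067     ] grip scene [0.44444315 0.11143389 0.067     ]
```

View pics/c1.png

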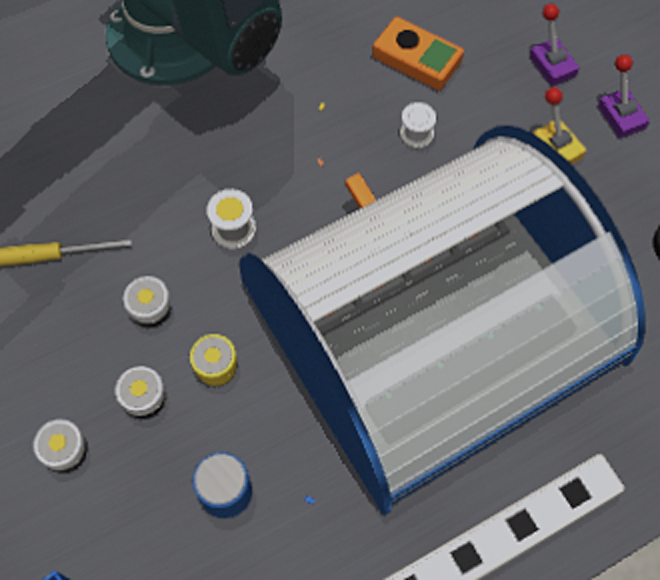

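View pics/c2.png

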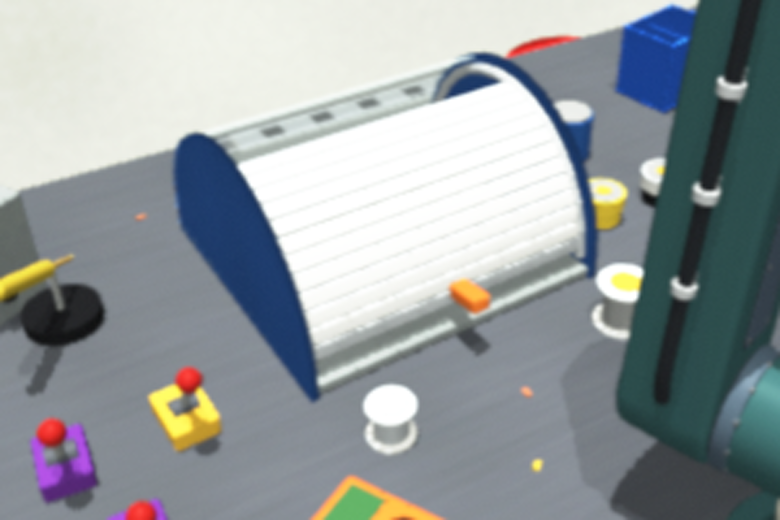

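```bash
cat >> h.py <<'E'
def cab(p,P): 
    P=np.atleast_2d(P); return P@R.from_euler('z',p[2]).as_matrix().T+[p[0],p[1],0]
E
python3 - <<'E'
from h import *
c=cam("scene"); s=cam("side")
for uv in [(304,349),(429,273.5)]: print(back(c,uv,0).round(3))
for uv in [(326.9,233.1),(222.3,281.9)]: print(back(s,uv,0).round(3))
a=np.radians(10);g=lambda r:[-r*np.cos(a),0,.03+r*np.sin(a)]
obs=[(c,(304,349),[.19,-.2,0]),(c,(429,273.5),[.19,.2,0]),(s,(326.9,233.1),[-.19,-.2,0]),(s,(222.3,281.9),[-.19,.2,0]),(s,(100+477/2.6,130+296/2.6),g(.227)),(c,(110+358/2,95+181/2),g(.227))]
f=lambda p:np.concatenate([(proj(k,cab(p,P))[0]-uv) for k,uv,P in obs])
r=least_squares(f,[.62,.08,-.4]); print(r.x,r.fun.round(1))
p=r.x
print("grip",cab(p,g(.212)),"pads",cab(p,[[-.1,y,.015] for y in(-.12,-.04,.04,.12)]).round(3))
sw=np.array([.45,.43]);print(proj(s,cab(p,[-.1,0,.22])))
o=robot.get_obs();M=R.from_euler('xyz',o['ee_rot']).as_matrix();print(M.round(3)); C=cam("wrist");print("cam in tool",M.T@(C[2]-o['tool_pos']))
E
```

```text
[ 0.839 -0.066  0.   ]
[0.828 0.338 0.   ]
[ 0.481 -0.097  0.   ]
[0.456 0.298 0.   ]
[0.65048529 0.12102386 0.05677059] [ 1.9  4.7 -1.6  1.2 -0.1  2.1 -3.   3.1  0.9  2.8 -2.9 -1.1]
grip [[0.44204239 0.10917771 0.06681341]] pads [[ 0.557 -0.004  0.015]
 [ 0.553  0.075  0.015]
 [ 0.548  0.155  0.015]
 [ 0.544  0.235  0.015]]
[[260.65290579 183.78928473]]
[[ 0.902  0.432 -0.001]
 [ 0.432 -0.902  0.002]
 [ 0.    -0.002 -1.   ]]
cam in tool [ 6.74985397e-02  1.09439065e-04 -1.60979935e-01]
```

Call:
{"api": "drive_tool", "payload": {
  "series": [
    [0.08,[0.045,-0.045,0.0],[0,0,0.08]],
    [0.08,[0.09,-0.09,0.0],[0,0,0.18]],
    [0.08,[0.135,-0.14,0.0],[0,0,0.28]],
    [0.08,[0.18,-0.185,0.01],[0,0,0.36]],
    [0.08,[0.222,-0.229,0.01],[0,0,0.39]]
  ]
}}

```text
time: 0.72
tool_pos: [0.3365, -0.1982, 0.2134]
ee_rot: [-3.141, 0.001, 0.055]
wrist_force: [0.5, -0.4, 0.3]
width: 0.0796
finger_force: 0.0
```

Call:
{"api": "drive_tool", "payload": {
  "series": [
    [0.08,[0.024,-0.06,0.0],[0,0,0]],
    [0.08,[0.048,-0.12,0.0],[0,0,0]],
    [0.08,[0.072,-0.18,0.0],[0,0,0]],
    [0.08,[0.097,-0.24,0.0],[0,0,0]],
    [0.08,[0.121,-0.3,0.0],[0,0,0]]
  ]
}}

```text
time: 1.35
tool_pos: [0.437, 0.0977, 0.2141]
ee_rot: [3.141, -0.0, 0.057]
wrist_force: [1.8, -0.5, 0.9]
width: 0.0798
finger_force: 0.0
```

```bash
cat >> h.py <<'E'
def go(x,y,z,yaw):
    o=robot.get_obs(); Rt=R.from_euler('xyz',o['ee_rot']); T=R.from_euler('xyz',[np.pi,0,yaw])
    print("at",o['tool_pos'].round(4),o['ee_rot'].round(3),"shift",Rt.inv().apply(np.array([x,y,z])-o['tool_pos']).round(4),"turn",(Rt.inv()*T).as_rotvec().round(3))
E
python3 - <<'E'
from h import *
snap("wrist","w1"); w=cam("wrist"); print(w[2],w[3].round(3))
go(.442,.109,.067,.057)
im=cv2.imread("pics/w1_full.png"); h=cv2.cvtColor(im,cv2.COLOR_BGR2HSV)
m=((h[...,0]>5)&(h[...,0]<18)&(h[...,1]>150)&(h[...,2]>100)).astype(np.uint8)
n,l,st,ce=cv2.connectedComponentsWithStats(m)
for i in range(1,n):
    if st[i,4]>60: print(st[i],ce[i],back(w,ce[i],.067))
E
```

```text
[0.50535123 0.10798921 0.37459919] [[ 0.065  0.97   0.234]
 [-0.998  0.065  0.009]
 [-0.007 -0.235  0.972]]
at [0.438  0.1048 0.2136] [-3.135e+00 -1.000e-03  6.500e-02] shift [ 0.0042 -0.0029  0.1466] turn [-0.007 -0.001  0.008]
[ 264  169   23   50 1036] [274.84169884 194.6476834 ] [0.4475759  0.11659282 0.067     ]
```

View pics/w1.png

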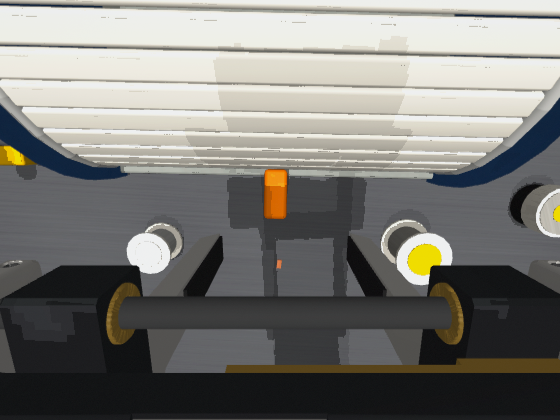

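```bash
python3 - <<'E'
from h import *
w=cam("wrist")
a=np.radians(2); e=[.174*np.cos(a),.03+.174*np.sin(a)]
A=back(w,(123,167.5),e[1]);B=back(w,(432,177.5),e[1]);print(A,B,np.linalg.norm(A-B)); d=A-B; yaw=np.arctan2(-d[0],d[1]);print("yaw",yaw)
# robust: mid of edge + grip lateral
g=back(w,(274.8,194.6),.075); mid=(A+B)/2
print("mid",mid,"grip ctr",g)
for yw in (yaw,.05):
    ex=np.array([np.cos(yw),np.sin(yw)]); print("origin by edge",mid[:2]+ex*e[0],"by grip",g[:2]+ex*.196)
E
```

```text
[0.461721   0.29265181 0.03607251] [ 0.47362334 -0.06097712  0.03607251] 0.3538291718177877
yaw 0.03364501224403805
mid [0.46767217 0.11583735 0.03607251] grip ctr [0.44912552 0.11641484 0.075     ]
origin by edge [0.64146776 0.12168691] by grip [0.64501459 0.12300802]
origin by edge [0.64134886 0.12452842] by grip [0.64488057 0.12621076]
```

Call:
{"api": "drive_tool", "payload": {
  "series": [
    [0.07,[0.0,-0.011,0.05],[0,0,0.025]],
    [0.07,[-0.001,-0.011,0.1],[0,0,0.025]],
    [0.07,[-0.001,-0.011,0.146],[0,0,0.025]],
    [0.07,[-0.001,-0.011,0.146],[0,0,0.025]],
    [0.022,[-0.001,-0.011,0.146],[0,0,0.025]]
  ]
}}

```text
time: 2.02
tool_pos: [0.4364, 0.1065, 0.07]
ee_rot: [-3.141, -0.002, 0.032]
wrist_force: [-0.4, -0.2, 1.1]
width: 0.063
finger_force: 0.0
```

Call:
{"api": "drive_tool", "payload": {
  "series": [
    [0.022,[0,0,0],[0,0,0]],
    [0.022,[0,0,0],[0,0,0]],
    [0.022,[0,0,0],[0,0,0]]
  ]
}}

```text
time: 2.4
tool_pos: [0.4359, 0.1066, 0.0694]
ee_rot: [-3.142, -0.002, 0.032]
wrist_force: [0.0, 0.4, 0.2]
width: 0.0331
finger_force: 0.0
```

Call:
{"api": "drive_tool", "payload": {
  "series": [
    [0.022,[0,0,0],[0,0,0]],
    [0.022,[0,0,0],[0,0,0]]
  ]
}}

```text
time: 2.65
tool_pos: [0.4356, 0.1077, 0.0688]
ee_rot: [-3.139, -0.001, 0.032]
wrist_force: [-0.6, 4.3, 1.3]
width: 0.0238
finger_force: 30.0
```

```bash
python3 - <<'E'
from h import *
print(robot.get_obs()); snap("side","s1",(200,180,380,300),3)
E
```

```text
{'time': 2.65, 'joint_positions': array([ 0.11408779, -0.05399093,  1.82967393,  0.00238293,  1.36479163,
        1.65231071]), 'qvel': array([ 0.00020417,  0.00130498, -0.0012079 , -0.00155168,  0.00293387,
        0.00042522]), 'joint_torque': array([-2.05491677e+00, -2.48780644e+01, -2.70231611e+01, -1.39765128e+00,
       -8.03327603e-04,  6.55945111e-02]), 'tool_pos': array([0.43557479, 0.10765994, 0.06883067]), 'ee_rot': array([-3.13917633e+00, -9.23762396e-04,  3.20861632e-02]), 'wrist_force': array([-0.63582948,  4.34929137,  1.3132897 ]), 'wrist_torque': array([0.82533073, 0.08760414, 0.08514178]), 'finger_force': 29.997869431972504, 'width': 0.023810162629845623}
```

View pics/s1.png

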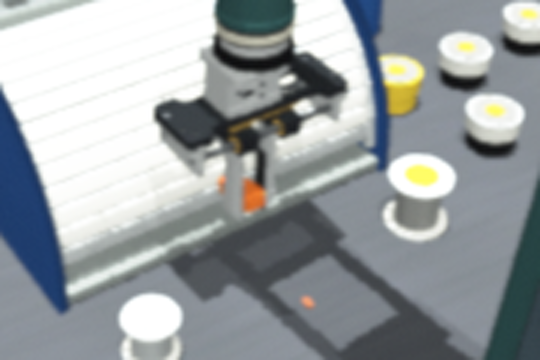

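Call:
{"api": "drive_tool", "payload": {
  "series": [
    [0.022,[0.0025,0,-0.017],[0,0,0]],
    [0.022,[0.0096,0,-0.0357],[0,0,0]],
    [0.022,[0.0252,0,-0.0692],[0,0,0]],
    [0.022,[0.0464,0,-0.0995],[0,0,0]],
    [0.022,[0.0725,0,-0.1256],[0,0,0]]
  ]
}}

```text
time: 3.32
tool_pos: [0.5057, 0.1102, 0.192]
ee_rot: [-3.139, 0.008, 0.033]
wrist_force: [1.2, 5.7, -8.4]
width: 0.0237
finger_force: 30.0
```

Call:
{"api": "drive_tool", "payload": {
  "series": [
    [0.022,[0.0303,0,-0.0212],[0,0,0]],
    [0.022,[0.0638,0,-0.0368],[0,0,0]],
    [0.022,[0.0995,0,-0.0464],[0,0,0]],
    [0.022,[0.1363,0,-0.0496],[0,0,0]],
    [0.022,[0.166,0,-0.0475],[0,0,0]]
  ]
}}

```text
time: 3.95
tool_pos: [0.6737, 0.1162, 0.2421]
ee_rot: [-3.139, 0.002, 0.034]
wrist_force: [-1.9, 6.7, 3.4]
width: 0.0235
finger_force: 30.0
```

Call:
{"api": "drive_tool", "payload": {
  "series": [
    [0.022,[0.005,0,0.0005],[0,0,0]],
    [0.05,[0.005,0,0.0005],[0,0,0]],
    [0.05,[0.005,0,0.0],[0,0,0]],
    [0.05,[0.005,0,0.0],[0,0,0]],
    [0.05,[0.005,0,-0.045],[0,0,0]]
  ]
}}

```text
time: 4.58
tool_pos: [0.6764, 0.1135, 0.2803]
ee_rot: [3.14, 0.013, 0.031]
wrist_force: [0.8, -0.9, -0.3]
width: 0.0496
finger_force: 0.0
```

Call:
{"api": "drive_tool", "payload": {
  "series": [
    [0.08,[-0.01,0,-0.05],[0,0,0]],
    [0.08,[-0.06,0,-0.05],[0,0,-0.18]],
    [0.08,[-0.1,0,-0.05],[0,0,-0.36]],
    [0.08,[-0.136,0,-0.05],[0,0,-0.54]],
    [0.08,[-0.136,0,-0.05],[0,0,-0.72]]
  ]
}}

```text
time: 5.2
tool_pos: [0.5403, 0.1096, 0.3379]
ee_rot: [3.14, -0.001, 0.758]
wrist_force: [-0.2, -0.4, 0.1]
width: 0.0798
finger_force: 0.0
```

Call:
{"api": "drive_tool", "payload": {
  "series": [
    [0.08,[0,0,0],[0,0,-0.18]],
    [0.08,[0,0,0],[0,0,-0.36]],
    [0.08,[0,0,0],[0,0,-0.54]],
    [0.08,[0,0,0],[0,0,-0.72]],
    [0.08,[0,0,0],[0,0,-0.86]]
  ]
}}

```text
time: 5.82
tool_pos: [0.5424, 0.1095, 0.3366]
ee_rot: [-3.142, 0.001, 1.616]
wrist_force: [0.5, -0.3, 0.5]
width: 0.0802
finger_force: 0.0
```

Call:
{"api": "drive_tool", "payload": {
  "series": [
    [0.08,[0,0,0],[0,0,0]],
    [0.08,[0,0,0],[0,0,0]]
  ]
}}

```text
time: 6.08
tool_pos: [0.5426, 0.1098, 0.3366]
ee_rot: [3.141, 0.0, 1.61]
wrist_force: [0.3, 0.1, -0.4]
width: 0.0799
finger_force: 0.0
```

```bash
python3 - <<'E'
s=open('h.py').read().replace('    im=imaging.snapshot(n)[:,:,::-1]','    c=cam(n); im=imaging.snapshot(n)[:,:,::-1]').replace('INTER_CUBIC)); \n','INTER_CUBIC)); return c\n')
open('h.py','w').write(s)
E
python3 - <<'E'
from h import *
w=snap("wrist","w2"); np.save("w2.npy",np.r_[w[2],w[3].ravel()]); print(w[2]); snap("scene","sc1"); o=robot.get_obs(); print(o['tool_pos'],o['ee_rot'])
E
```

```text
[0.5398387  0.17725451 0.49750495]
[0.54266925 0.10983259 0.33651339] [3.14153213e+00 2.43785452e-04 1.61037822e+00]
```

View pics/w2.png

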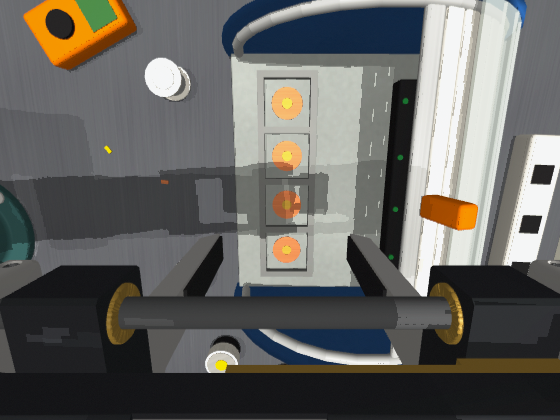

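View pics/sc1.png

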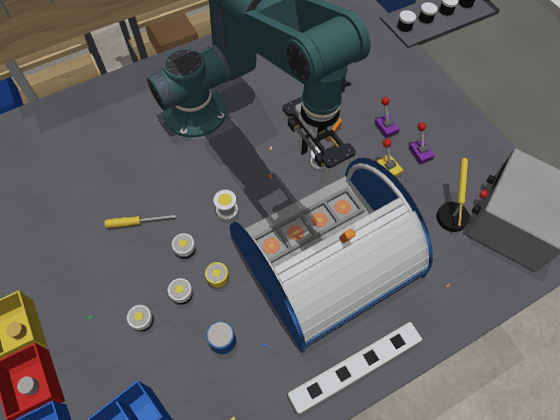

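```bash
python3 - <<'E'
from h import *
d=np.load("w2.npy"); K,k,_,_=cam("wrist"); w=(K,k,d[:3],d[3:].reshape(3,3)); c=cam("scene")
P=[[-.1,y,.015] for y in(.12,.04,-.04,-.12)]
A=[back(w,uv,.015) for uv in [(287,103.5),(287,156),(287.5,204.5),(286.5,250)]]
B=[back(c,uv,.015) for uv in [(343,207),(320,219.5),(296,231.5),(271,245)]]
for a,b in zip(A,B): print(a.round(4),b.round(4))
for X in (A,B,np.array(A)*.5+np.array(B)*.5):
    r=least_squares(lambda p:(cab(p,P)-np.array(X)).ravel(),[.64,.11,.04]); print(r.x.round(4),(r.fun*1e3).round(1))
p=[r.x[0],r.x[1],r.x[2]]
# lamps: yellow/white in scene -> refined by wrist later
im=cv2.imread("pics/sc1_full.png"); h=cv2.cvtColor(im,cv2.COLOR_BGR2HSV)
m=((h[...,0]>20)&(h[...,0]<35)&(h[...,1]>90)&(h[...,2]>140)).astype(np.uint8)
n,l,st,ce=cv2.connectedComponentsWithStats(m)
for i in range(1,n):
    if st[i,4]>20 and 100<ce[i][0]<260 and 180<ce[i][1]<350: print(st[i],ce[i].round(1),back(c,ce[i],.045).round(4))
go(.446,-.221,.16,1.61)
E
```

```text
[0.5414 0.2308 0.015 ] [0.5441 0.2333 0.015 ]
[0.5447 0.1509 0.015 ] [0.5472 0.1536 0.015 ]
[0.5488 0.0711 0.015 ] [0.5475 0.0747 0.015 ]
[ 0.5503 -0.0099  0.015 ] [ 0.5506 -0.0067  0.015 ]
[0.6462 0.1146 0.0383] [ 0.3 -0.2 -0.   0.1 -0.2 -0.  -0.9 -0.3 -0.   0.6  0.7 -0. ]
[0.6473 0.1162 0.0247] [ 0.3  0.4  0.  -0.8  0.1  0.   0.8 -0.9  0.  -0.3  0.5  0. ]
[0.6468 0.1154 0.0315] [ 0.3  0.1  0.  -0.4 -0.1  0.  -0.1 -0.6  0.   0.2  0.6  0. ]
[218 194  14  11 121] [224.3 199. ] [ 0.3733 -0.0622  0.045 ]
[104 216  36  11 265] [121.7 221.1] [ 0.3004 -0.3446  0.045 ]
[179 240   8   7  45] [182.3 242.7] [ 0.442  -0.2211  0.045 ]
[205 262  23  22 111] [216.2 272.7] [ 0.5641 -0.1768  0.045 ]
[212 269   8   7  49] [215.7 272.1] [ 0.5618 -0.1771  0.045 ]
[175 285   8   8  53] [178.8 288.5] [ 0.5575 -0.2806  0.045 ]
[134 312   9   8  55] [138.3 315.6] [ 0.5751 -0.3993  0.045 ]
at [0.5427 0.1098 0.3365] [3.142 0.    1.61 ] shift [-0.3267 -0.1097  0.1766] turn [0. 0. 0.]
```

Call:
{"api": "drive_tool", "payload": {
  "series": [
    [0.085,[-0.055,-0.018,0],[0,0,0.039]],
    [0.085,[-0.112,-0.036,0],[0,0,0.039]],
    [0.085,[-0.168,-0.055,0],[0,0,0.039]],
    [0.085,[-0.224,-0.073,0],[0,0,0.039]],
    [0.085,[-0.28,-0.092,0],[0,0,0.039]]
  ]
}}

```text
time: 6.8
tool_pos: [0.4615, -0.1752, 0.3367]
ee_rot: [3.141, 0.0, 1.572]
wrist_force: [-0.2, -0.2, -0.2]
width: 0.0848
finger_force: 0.0
```

Call:
{"api": "drive_tool", "payload": {
  "series": [
    [0.085,[-0.048,-0.006,0.02],[0,0,0]],
    [0.085,[-0.048,-0.006,0.08],[0,0,0]],
    [0.085,[-0.048,-0.006,0.14],[0,0,0]],
    [0.085,[-0.048,-0.006,0.18],[0,0,0]],
    [0.085,[-0.048,-0.006,0.18],[0,0,0]]
  ]
}}

```text
time: 7.42
tool_pos: [0.4541, -0.2203, 0.1527]
ee_rot: [-3.134, -0.004, 1.572]
wrist_force: [-0.5, 0.1, 0.6]
width: 0.0852
finger_force: 0.0
```

Call:
{"api": "drive_tool", "payload": {
  "series": [
    [0.085,[0,0,0],[0,0,0]],
    [0.085,[0,0,0],[0,0,0]]
  ]
}}

```text
time: 7.68
tool_pos: [0.4579, -0.2224, 0.1596]
ee_rot: [3.137, 0.003, 1.573]
wrist_force: [-0.4, -0.7, 0.1]
width: 0.085
finger_force: 0.0
```

```bash
cat >> h.py <<'E'
def lamps(f):
    w=snap("wrist",f); im=cv2.imread(f"pics/{f}_full.png"); h=cv2.cvtColor(im,cv2.COLOR_BGR2HSV)
    m=((h[...,0]>20)&(h[...,0]<35)&(h[...,1]>110)&(h[...,2]>100)).astype(np.uint8)
    n,l,st,ce=cv2.connectedComponentsWithStats(m)
    for i in range(1,n):
        if st[i,4]>40: print(st[i],ce[i].round(1),back(w,ce[i],.045).round(4))
    o=robot.get_obs(); print(o['tool_pos'].round(4),o['ee_rot'].round(3))
E
python3 - <<'E'
from h import *
lamps("w3")
E
```

```text
[ 161    0   49   48 1956] [185.3  21.8] [ 0.3756 -0.0608  0.045 ]
[ 356  132   73   65 1283] [385.3 161.2] [ 0.5512 -0.1749  0.045 ]
[384 153  25  24 455] [396.1 164.5] [ 0.5615 -0.1779  0.045 ]
[255 200  23  23 417] [266.2 210.9] [ 0.4406 -0.2223  0.045 ]
[131 267  23  30 487] [141.2 280.9] [ 0.3125 -0.2958  0.045 ]
[ 96 302  10  21  76] [ 99.8 310.7] [ 0.2654 -0.3297  0.045 ]
[382 361  17   8  63] [390.6 363.1] [ 0.5753 -0.3948  0.045 ]
[ 0.4578 -0.2223  0.1593] [3.137e+00 3.000e-03 1.573e+00]
```

View pics/w3.png

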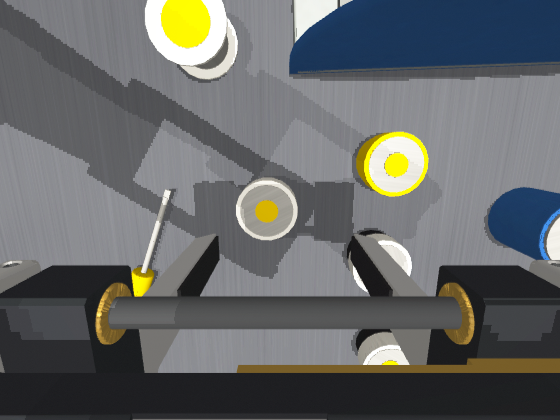

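Call:
{"api": "drive_tool", "payload": {
  "series": [
    [0.085,[0,-0.017,0.04],[0,0,0]],
    [0.085,[0,-0.017,0.085],[0,0,0]],
    [0.085,[0,-0.017,0.125],[0,0,0]],
    [0.068,[0,-0.017,0.125],[0,0,0]],
    [0.065,[0,-0.017,0.125],[0,0,0]]
  ]
}}

```text
time: 8.35
tool_pos: [0.441, -0.2226, 0.0339]
ee_rot: [3.138, 0.002, 1.573]
wrist_force: [0.5, -0.3, 0.9]
width: 0.0687
finger_force: 0.0
```

Call:
{"api": "drive_tool", "payload": {
  "series": [
    [0.062,[0,0,0],[0,0,0]],
    [0.062,[0,0,0],[0,0,0]],
    [0.061,[0,0,0],[0,0,0]],
    [0.061,[0,0,0],[0,0,0]]
  ]
}}

```text
time: 8.85
tool_pos: [0.4403, -0.222, 0.0323]
ee_rot: [3.139, 0.001, 1.573]
wrist_force: [1.6, -0.6, 0.8]
width: 0.0611
finger_force: 0.7
```

Call:
{"api": "drive_tool", "payload": {
  "series": [
    [0.0602,[0,0,0],[0,0,0]],
    [0.0602,[0,0,0],[0,0,0]]
  ]
}}

```text
time: 9.1
tool_pos: [0.4396, -0.2217, 0.0316]
ee_rot: [3.141, 0.0, 1.573]
wrist_force: [1.6, 0.7, 1.6]
width: 0.0601
finger_force: 0.7
```

Call:
{"api": "drive_tool", "payload": {
  "series": [
    [0.0598,[0,0,0],[0,0,0]],
    [0.0598,[0,0,0],[0,0,0]]
  ]
}}

```text
time: 9.35
tool_pos: [0.4396, -0.2217, 0.0316]
ee_rot: [3.141, 0.0, 1.573]
wrist_force: [1.3, 0.4, 1.7]
width: 0.0601
finger_force: 2.7
```

Call:
{"api": "drive_tool", "payload": {
  "series": [
    [0.0596,[0,0,0],[0,0,0]],
    [0.0596,[0,0,0],[0,0,0]]
  ]
}}

```text
time: 9.6
tool_pos: [0.4396, -0.2217, 0.0316]
ee_rot: [3.141, 0.0, 1.573]
wrist_force: [2.0, -0.5, 2.8]
width: 0.0597
finger_force: 5.7
```

Call:
{"api": "drive_tool", "payload": {
  "series": [
    [0.0595,[0,0,0],[0,0,0]],
    [0.0595,[0,0,-0.02],[0,0,0]],
    [0.0595,[0,0,-0.06],[0,0,0]],
    [0.0595,[0,0,-0.11],[0,0,0]],
    [0.0595,[0,0,-0.16],[0,0,0]]
  ]
}}

```text
time: 10.22
tool_pos: [0.4378, -0.2211, 0.1913]
ee_rot: [-3.137, -0.002, 1.572]
wrist_force: [0.9, -0.6, -1.4]
width: 0.0594
finger_force: 7.4
```

Call:
{"api": "drive_tool", "payload": {
  "series": [
    [0.0595,[0.02,0.005,-0.04],[0,0,0]],
    [0.0595,[0.06,0.015,-0.078],[0,0,0]],
    [0.0595,[0.115,0.03,-0.078],[0,0,0]],
    [0.0595,[0.17,0.048,-0.078],[0,0,0]],
    [0.0595,[0.225,0.064,-0.078],[0,0,0]]
  ]
}}

```text
time: 10.85
tool_pos: [0.5021, 0.0049, 0.2681]
ee_rot: [-3.138, 0.001, 1.572]
wrist_force: [1.2, -0.8, -1.1]
width: 0.0594
finger_force: 7.4
```

Call:
{"api": "drive_tool", "payload": {
  "series": [
    [0.0595,[0.055,0.016,0],[0,0,0]],
    [0.0595,[0.11,0.031,0],[0,0,0]],
    [0.0595,[0.135,0.038,0],[0,0,0]],
    [0.0595,[0.149,0.042,0.02],[0,0,0]],
    [0.0595,[0.149,0.042,0.06],[0,0,0]]
  ]
}}

```text
time: 11.48
tool_pos: [0.5449, 0.1535, 0.2091]
ee_rot: [3.141, 0.001, 1.575]
wrist_force: [-0.3, 0.0, -0.6]
width: 0.0596
finger_force: 7.4
```

```bash
python3 - <<'E'
from h import *
w=snap("wrist","w4"); 
for y in (.12,.04): print(proj(w,cab([.6465,.115,.036],[-.1,y,.015])))
o=robot.get_obs(); print(o['tool_pos'],o['ee_rot'],o['finger_force'],o['width'])
E
```

```text
[[282.67572365 129.93902959]]
[[284.88104633 197.57873596]]
[0.54093528 0.1523078  0.20076939] [-3.12779374  0.00346074  1.57396273] 7.419549179321621 0.060012473812513435
```

View pics/w4.png

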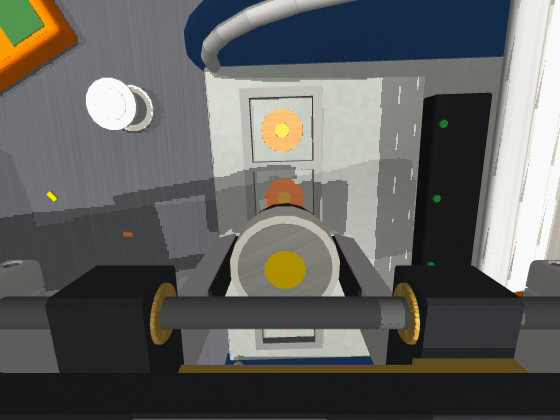

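Call:
{"api": "drive_tool", "payload": {
  "series": [
    [0.0595,[0,0,0.04],[0,0,0]],
    [0.0595,[0,0,0.08],[0,0,0]],
    [0.0595,[0,0,0.11],[0,0,0]],
    [0.0595,[0,0,0.11],[0,0,0]],
    [0.0595,[0,0,0.11],[0,0,0]]
  ]
}}

```text
time: 12.15
tool_pos: [0.5451, 0.1524, 0.1007]
ee_rot: [3.141, 0.0, 1.573]
wrist_force: [-0.6, 0.4, -0.9]
width: 0.0595
finger_force: 7.4
```

Call:
{"api": "drive_tool", "payload": {
  "series": [
    [0.0595,[0,0,0],[0,0,0]],
    [0.0595,[0,0,0],[0,0,0]],
    [0.0595,[0,0,0],[0,0,0]]
  ]
}}

```text
time: 12.52
tool_pos: [0.545, 0.1526, 0.1003]
ee_rot: [3.14, -0.0, 1.573]
wrist_force: [0.1, 0.1, -1.7]
width: 0.0596
finger_force: 7.4
```

Call:
{"api": "drive_tool", "payload": {
  "series": [
    [0.0595,[-0.001,0,0.025],[0,0,0]],
    [0.0595,[-0.001,0,0.045],[0,0,0]],
    [0.0595,[-0.001,0,0.053],[0,0,0]],
    [0.0595,[-0.001,0,0.053],[0,0,0]],
    [0.0595,[-0.001,0,0.053],[0,0,0]]
  ]
}}

```text
time: 13.15
tool_pos: [0.5454, 0.1517, 0.0473]
ee_rot: [3.14, -0.0, 1.573]
wrist_force: [0.3, -0.3, -1.0]
width: 0.0598
finger_force: 7.5
```

Call:
{"api": "drive_tool", "payload": {
  "series": [
    [0.061,[0,0,0.0005],[0,0,0]],
    [0.066,[0,0,0.0005],[0,0,0]],
    [0.08,[0,0,0.0005],[0,0,0]],
    [0.08,[0,0,-0.02],[0,0,0]],
    [0.08,[0,0,-0.07],[0,0,0]]
  ]
}}

```text
time: 13.78
tool_pos: [0.5425, 0.1512, 0.114]
ee_rot: [-3.134, 0.001, 1.573]
wrist_force: [1.2, -0.8, -0.3]
width: 0.0796
finger_force: 0.0
```

Call:
{"api": "drive_tool", "payload": {
  "series": [
    [0.085,[0,0,-0.06],[0,0,0]],
    [0.085,[0,0,-0.12],[0,0,0]],
    [0.085,[-0.05,0,-0.15],[0,0,0]],
    [0.085,[-0.11,0,-0.15],[0,0,0]],
    [0.085,[-0.17,0,-0.15],[0,0,0]]
  ]
}}

```text
time: 14.4
tool_pos: [0.5451, -0.0198, 0.2676]
ee_rot: [3.139, 0.0, 1.574]
wrist_force: [0.7, 0.2, -0.5]
width: 0.0852
finger_force: 0.0
```

Call:
{"api": "drive_tool", "payload": {
  "series": [
    [0.085,[-0.06,0.005,0],[0,0,0]],
    [0.085,[-0.12,0.01,0],[0,0,0]],
    [0.085,[-0.18,0.012,0],[0,0,0]],
    [0.085,[-0.22,0.012,0.03],[0,0,0]],
    [0.085,[-0.26,0.012,0.07],[0,0,0]]
  ]
}}

```text
time: 15.02
tool_pos: [0.5581, -0.2806, 0.1973]
ee_rot: [3.138, 0.002, 1.572]
wrist_force: [0.4, -0.2, -0.9]
width: 0.0846
finger_force: 0.0
```

Call:
{"api": "drive_tool", "payload": {
  "series": [
    [0.085,[0,0,0.02],[0,0,0]],
    [0.085,[0,0,0.02],[0,0,0]],
    [0.085,[0,0,0.02],[0,0,0]]
  ]
}}

```text
time: 15.4
tool_pos: [0.5581, -0.2783, 0.178]
ee_rot: [3.14, 0.001, 1.573]
wrist_force: [0.1, -0.1, -0.0]
width: 0.0852
finger_force: 0.0
```

```bash
python3 - <<'E'
from h import *
lamps("w5"); snap("scene","sc2"); c=cam("scene")
im=cv2.imread("pics/sc2_full.png"); a=im[185:345,110:400]; b=cv2.imread("pics/w5_full.png")
a=cv2.resize(a,(560,309)); cv2.imwrite("pics/m2.png",np.vstack([a,cv2.resize(b,(560,420))[:290]]))
E
```

```text
[257  69  63  68 869] [287.7 102.2] [ 0.5609 -0.1772  0.045 ]
[277  91  23  25 453] [287.8 102.7] [ 0.561  -0.1776  0.045 ]
[273 200  21  21 363] [282.9 210.2] [ 0.5565 -0.2817  0.045 ]
[  35  216   36   56 1308] [ 52.4 242.2] [ 0.3144 -0.3168  0.045 ]
[ 95 298  10  32 127] [ 99.3 314.2] [ 0.3512 -0.4018  0.045 ]
[ 0.5584 -0.2783  0.1786] [3.139e+00 2.000e-03 1.574e+00]
```

View pics/m2.png

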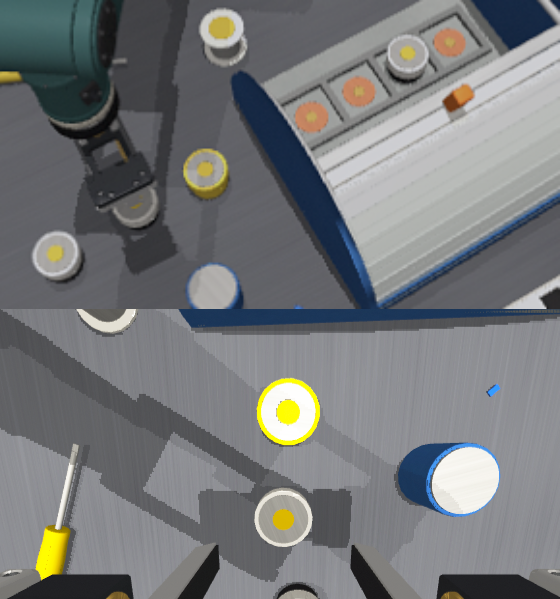

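Call:
{"api": "drive_tool", "payload": {
  "series": [
    [0.085,[-0.0035,-0.002,0.05],[0,0,0]],
    [0.085,[-0.0035,-0.002,0.1],[0,0,0]],
    [0.085,[-0.0035,-0.002,0.143],[0,0,0]],
    [0.075,[-0.0035,-0.002,0.143],[0,0,0]],
    [0.068,[-0.0035,-0.002,0.143],[0,0,0]]
  ]
}}

```text
time: 16.12
tool_pos: [0.5572, -0.2825, 0.0364]
ee_rot: [3.138, 0.002, 1.573]
wrist_force: [0.8, 0.3, 0.6]
width: 0.0692
finger_force: 0.0
```

Call:
{"api": "drive_tool", "payload": {
  "series": [
    [0.063,[0,0,0],[0,0,0]],
    [0.0615,[0,0,0],[0,0,0]],
    [0.061,[0,0,0],[0,0,0]],
    [0.0604,[0,0,0],[0,0,0]],
    [0.06,[0,0,0],[0,0,0]]
  ]
}}

```text
time: 16.75
tool_pos: [0.5564, -0.2822, 0.0343]
ee_rot: [3.139, 0.001, 1.573]
wrist_force: [2.3, 0.0, 1.6]
width: 0.06
finger_force: 1.7
```

Call:
{"api": "drive_tool", "payload": {
  "series": [
    [0.0598,[0,0,0],[0,0,0]],
    [0.0597,[0,0,0],[0,0,0]],
    [0.0597,[0,0,0],[0,0,0]]
  ]
}}

```text
time: 17.12
tool_pos: [0.5564, -0.2822, 0.0344]
ee_rot: [3.139, 0.001, 1.573]
wrist_force: [3.1, -0.2, 4.8]
width: 0.0599
finger_force: 6.0
```

Call:
{"api": "drive_tool", "payload": {
  "series": [
    [0.0596,[0,0,0],[0,0,0]],
    [0.0596,[0,0,-0.02],[0,0,0]],
    [0.0596,[0,0,-0.06],[0,0,0]],
    [0.0596,[0,0,-0.11],[0,0,0]],
    [0.0596,[0,0,-0.16],[0,0,0]]
  ]
}}

```text
time: 17.75
tool_pos: [0.5535, -0.2813, 0.1938]
ee_rot: [-3.136, -0.002, 1.572]
wrist_force: [0.3, -0.3, -0.6]
width: 0.0602
finger_force: 7.6
```

Call:
{"api": "drive_tool", "payload": {
  "series": [
    [0.0596,[0.015,0,-0.045],[0,0,0]],
    [0.0596,[0.06,-0.001,-0.078],[0,0,0]],
    [0.0596,[0.115,-0.003,-0.078],[0,0,0]],
    [0.0596,[0.17,-0.005,-0.078],[0,0,0]],
    [0.0596,[0.225,-0.006,-0.078],[0,0,0]]
  ]
}}

```text
time: 18.38
tool_pos: [0.5471, -0.0555, 0.2708]
ee_rot: [-3.137, 0.0, 1.572]
wrist_force: [0.9, 0.6, -1.4]
width: 0.0598
finger_force: 7.6
```

Call:
{"api": "drive_tool", "payload": {
  "series": [
    [0.0596,[0.05,-0.001,0],[0,0,0]],
    [0.0596,[0.1,-0.002,0],[0,0,0]],
    [0.0596,[0.1285,-0.0024,0.02],[0,0,0]],
    [0.0596,[0.1285,-0.0024,0.06],[0,0,0]],
    [0.0596,[0.1285,-0.0024,0.1],[0,0,0]]
  ]
}}

```text
time: 19.0
tool_pos: [0.5447, 0.0717, 0.1699]
ee_rot: [-3.138, 0.001, 1.574]
wrist_force: [0.4, -0.5, -1.4]
width: 0.0595
finger_force: 7.6
```

Call:
{"api": "drive_tool", "payload": {
  "series": [
    [0.0596,[0,0,0.04],[0,0,0]],
    [0.0596,[0,0,0.07],[0,0,0]],
    [0.0596,[0,0,0.07],[0,0,0]],
    [0.0596,[0,0,0.07],[0,0,0]],
    [0.0596,[0,0,0.07],[0,0,0]]
  ]
}}

```text
time: 19.62
tool_pos: [0.5475, 0.0715, 0.1037]
ee_rot: [3.138, 0.0, 1.573]
wrist_force: [-0.3, 0.3, -1.4]
width: 0.0599
finger_force: 7.6
```

Call:
{"api": "drive_tool", "payload": {
  "series": [
    [0.0596,[0,0.0005,0.025],[0,0,0]],
    [0.0596,[0,0.0005,0.045],[0,0,0]],
    [0.0596,[0,0.0005,0.054],[0,0,0]],
    [0.0596,[0,0.0005,0.054],[0,0,0]],
    [0.0596,[0,0.0005,0.054],[0,0,0]]
  ]
}}

```text
time: 20.25
tool_pos: [0.5478, 0.0716, 0.0486]
ee_rot: [3.139, 0.0, 1.573]
wrist_force: [-0.8, -0.2, -2.0]
width: 0.0599
finger_force: 7.6
```

Call:
{"api": "drive_tool", "payload": {
  "series": [
    [0.061,[0,0,0],[0,0,0]],
    [0.066,[0,0,0],[0,0,0]],
    [0.08,[0,0,0],[0,0,0]],
    [0.08,[0,0,-0.02],[0,0,0]],
    [0.08,[0,0,-0.07],[0,0,0]]
  ]
}}

```text
time: 20.88
tool_pos: [0.5447, 0.0715, 0.115]
ee_rot: [-3.134, 0.0, 1.573]
wrist_force: [0.8, 1.2, 1.0]
width: 0.0796
finger_force: 0.0
```

Call:
{"api": "drive_tool", "payload": {
  "series": [
    [0.085,[0,0,-0.06],[0,0,0]],
    [0.085,[0,0,-0.12],[0,0,0]],
    [0.085,[-0.05,0,-0.15],[0,0,0]],
    [0.085,[-0.11,0.005,-0.15],[0,0,0]],
    [0.085,[-0.17,0.01,-0.15],[0,0,0]]
  ]
}}

```text
time: 21.5
tool_pos: [0.5576, -0.0998, 0.2686]
ee_rot: [3.139, 0.001, 1.574]
wrist_force: [-0.1, 0.4, 0.4]
width: 0.085
finger_force: 0.0
```

Call:
{"api": "drive_tool", "payload": {
  "series": [
    [0.085,[-0.06,0.003,0],[0,0,0]],
    [0.085,[-0.12,0.006,0],[0,0,0]],
    [0.085,[-0.18,0.01,0],[0,0,0]],
    [0.085,[-0.24,0.014,0.02],[0,0,0]],
    [0.085,[-0.295,0.018,0.06],[0,0,0]]
  ]
}}

```text
time: 22.12
tool_pos: [0.576, -0.3912, 0.2129]
ee_rot: [3.138, 0.003, 1.572]
wrist_force: [0.9, -0.1, 0.0]
width: 0.0853
finger_force: 0.0
```

Call:
{"api": "drive_tool", "payload": {
  "series": [
    [0.085,[0,0,0.03],[0,0,0]],
    [0.085,[0,0,0.03],[0,0,0]],
    [0.085,[0,0,0.03],[0,0,0]],
    [0.085,[0,0,0.03],[0,0,0]]
  ]
}}

```text
time: 22.62
tool_pos: [0.5765, -0.388, 0.1844]
ee_rot: [3.138, 0.003, 1.574]
wrist_force: [0.0, 0.0, 0.6]
width: 0.0852
finger_force: 0.0
```

```bash
python3 - <<'E'
from h import *
lamps("w6"); snap("scene","sc3")
im=cv2.imread("pics/sc3_full.png"); a=im[185:345,110:400]; b=cv2.imread("pics/w6_full.png")
a=cv2.resize(a,(560,309)); cv2.imwrite("pics/m3.png",np.vstack([a,b[:290]]))
E
```

```text
[241   0  56  25 899] [269.4  10.4] [ 0.5627 -0.2085  0.045 ]
[   0  115   40   92 2697] [ 18.2 161.1] [ 0.3095 -0.343   0.045 ]
[272 208  21  20 343] [281.8 217.6] [ 0.574  -0.4012  0.045 ]
[ 95 302   9  23  89] [ 99.  312.2] [ 0.3656 -0.5134  0.045 ]
[ 95 325  12  16  66] [ 99.4 332.4] [ 0.3621 -0.5398  0.045 ]
[ 0.5765 -0.3879  0.1842] [3.138e+00 3.000e-03 1.574e+00]
```

View pics/m3.png

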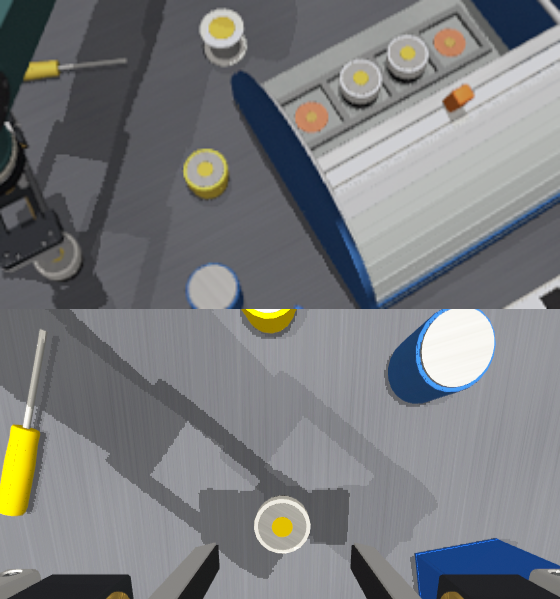

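Call:
{"api": "drive_tool", "payload": {
  "series": [
    [0.085,[-0.0135,-0.0025,0.05],[0,0,0]],
    [0.085,[-0.0135,-0.0025,0.1],[0,0,0]],
    [0.085,[-0.0135,-0.0025,0.15],[0,0,0]],
    [0.075,[-0.0135,-0.0025,0.15],[0,0,0]],
    [0.068,[-0.0135,-0.0025,0.15],[0,0,0]]
  ]
}}

```text
time: 23.35
tool_pos: [0.5744, -0.4024, 0.0342]
ee_rot: [3.138, 0.003, 1.573]
wrist_force: [0.8, -0.1, 0.8]
width: 0.0698
finger_force: 0.0
```

Call:
{"api": "drive_tool", "payload": {
  "series": [
    [0.063,[0,0,0],[0,0,0]],
    [0.0615,[0,0,0],[0,0,0]],
    [0.061,[0,0,0],[0,0,0]],
    [0.0604,[0,0,0],[0,0,0]],
    [0.06,[0,0,0],[0,0,0]]
  ]
}}

```text
time: 23.98
tool_pos: [0.5739, -0.4019, 0.0321]
ee_rot: [3.139, 0.001, 1.573]
wrist_force: [2.2, -1.0, 1.9]
width: 0.06
finger_force: 0.9
```

Call:
{"api": "drive_tool", "payload": {
  "series": [
    [0.0598,[0,0,0],[0,0,0]],
    [0.0597,[0,0,0],[0,0,0]],
    [0.0597,[0,0,0],[0,0,0]]
  ]
}}

```text
time: 24.35
tool_pos: [0.5731, -0.4017, 0.0313]
ee_rot: [3.141, 0.0, 1.573]
wrist_force: [1.5, -1.0, 1.9]
width: 0.0597
finger_force: 1.0
```

Call:
{"api": "drive_tool", "payload": {
  "series": [
    [0.0596,[0,0,0],[0,0,0]],
    [0.0595,[0,0,0],[0,0,0]],
    [0.0595,[0,0,0],[0,0,0]]
  ]
}}

```text
time: 24.72
tool_pos: [0.5731, -0.4017, 0.0314]
ee_rot: [3.141, 0.0, 1.573]
wrist_force: [2.4, -0.7, 1.1]
width: 0.0593
finger_force: 1.8
```

Call:
{"api": "drive_tool", "payload": {
  "series": [
    [0.0594,[0,0,0],[0,0,0]],
    [0.0594,[0,0,0],[0,0,0]]
  ]
}}

```text
time: 24.98
tool_pos: [0.5731, -0.4017, 0.0314]
ee_rot: [3.141, 0.0, 1.573]
wrist_force: [2.9, 0.4, 2.3]
width: 0.0595
finger_force: 3.1
```

Call:
{"api": "drive_tool", "payload": {
  "series": [
    [0.0592,[0,0,0],[0,0,0]],
    [0.0592,[0,0,0],[0,0,0]]
  ]
}}

```text
time: 25.22
tool_pos: [0.5731, -0.4017, 0.0314]
ee_rot: [3.141, 0.0, 1.573]
wrist_force: [2.3, -0.4, 2.3]
width: 0.0594
finger_force: 6.7
```

Call:
{"api": "drive_tool", "payload": {
  "series": [
    [0.0591,[0,0,0],[0,0,0]],
    [0.0591,[0,0,-0.02],[0,0,0]],
    [0.0591,[0,0,-0.06],[0,0,0]],
    [0.0591,[0,0,-0.11],[0,0,0]],
    [0.0591,[0,0,-0.16],[0,0,0]]
  ]
}}

```text
time: 25.85
tool_pos: [0.5718, -0.4013, 0.1928]
ee_rot: [-3.139, -0.001, 1.572]
wrist_force: [0.5, -0.6, -1.6]
width: 0.0593
finger_force: 8.7
```

Call:
{"api": "drive_tool", "payload": {
  "series": [
    [0.0591,[0.015,-0.001,-0.045],[0,0,0]],
    [0.0591,[0.06,-0.004,-0.08],[0,0,0]],
    [0.0591,[0.115,-0.007,-0.08],[0,0,0]],
    [0.0591,[0.17,-0.01,-0.08],[0,0,0]],
    [0.0591,[0.225,-0.014,-0.08],[0,0,0]]
  ]
}}

```text
time: 26.48
tool_pos: [0.5572, -0.175, 0.2717]
ee_rot: [-3.14, 0.0, 1.572]
wrist_force: [-0.1, 0.2, -1.8]
width: 0.0597
finger_force: 8.6
```

Call:
{"api": "drive_tool", "payload": {
  "series": [
    [0.0591,[0.05,-0.002,0],[0,0,0]],
    [0.0591,[0.1,-0.005,0],[0,0,0]],
    [0.0591,[0.145,-0.0075,0],[0,0,0]],
    [0.0591,[0.168,-0.008,0.03],[0,0,0]],
    [0.0591,[0.168,-0.008,0.07],[0,0,0]]
  ]
}}

```text
time: 27.1
tool_pos: [0.55, -0.0071, 0.2026]
ee_rot: [3.139, 0.001, 1.576]
wrist_force: [1.1, 0.5, -2.4]
width: 0.0595
finger_force: 8.6
```

Call:
{"api": "drive_tool", "payload": {
  "series": [
    [0.0591,[0,0,0.05],[0,0,0]],
    [0.0591,[0,0,0.1],[0,0,0]],
    [0.0591,[0,0,0.1],[0,0,0]],
    [0.0591,[0,0,0.1],[0,0,0]],
    [0.0591,[0,0,0.1],[0,0,0]]
  ]
}}

```text
time: 27.72
tool_pos: [0.5522, -0.0091, 0.1048]
ee_rot: [3.136, 0.001, 1.573]
wrist_force: [-0.0, -0.2, -1.1]
width: 0.0594
finger_force: 8.6
```

Call:
{"api": "drive_tool", "payload": {
  "series": [
    [0.0591,[0.0005,-0.001,0.025],[0,0,0]],
    [0.0591,[0.0005,-0.001,0.045],[0,0,0]],
    [0.0591,[0.0005,-0.001,0.0575],[0,0,0]],
    [0.0591,[0.0005,-0.001,0.0575],[0,0,0]],
    [0.0591,[0.0005,-0.001,0.0575],[0,0,0]]
  ]
}}

```text
time: 28.35
tool_pos: [0.55, -0.0083, 0.0449]
ee_rot: [3.14, 0.0, 1.573]
wrist_force: [1.1, 0.8, -1.5]
width: 0.0589
finger_force: 8.6
```

Call:
{"api": "drive_tool", "payload": {
  "series": [
    [0.061,[0,0,0],[0,0,0]],
    [0.066,[0,0,0],[0,0,0]],
    [0.08,[0,0,0],[0,0,0]],
    [0.08,[0,0,-0.02],[0,0,0]],
    [0.08,[0,0,-0.07],[0,0,0]]
  ]
}}

```text
time: 28.98
tool_pos: [0.5469, -0.0079, 0.1115]
ee_rot: [-3.134, -0.001, 1.573]
wrist_force: [-0.2, -0.7, -0.2]
width: 0.0799
finger_force: 0.0
```

Call:
{"api": "drive_tool", "payload": {
  "series": [
    [0.08,[0.03,0,-0.06],[0,0,0]],
    [0.08,[0.06,0,-0.12],[0,0,0]],
    [0.08,[0.1,0,-0.18],[0,0,0.1]],
    [0.08,[0.12,0,-0.21],[0,0,0.28]],
    [0.08,[0.125,0,-0.22],[0,0,0.46]]
  ]
}}

```text
time: 29.6
tool_pos: [0.5496, 0.1188, 0.3387]
ee_rot: [3.135, -0.005, 1.11]
wrist_force: [-0.2, -0.2, 0.4]
width: 0.0799
finger_force: 0.0
```

Call:
{"api": "drive_tool", "payload": {
  "series": [
    [0.08,[0,0,0],[0,0,0.18]],
    [0.08,[0,0,0],[0,0,0.36]],
    [0.08,[0,0,0],[0,0,0.54]],
    [0.08,[0,0,0],[0,0,0.72]],
    [0.08,[0,0,0],[0,0,0.9]]
  ]
}}

```text
time: 30.22
tool_pos: [0.5489, 0.1168, 0.3337]
ee_rot: [3.142, 0.0, 0.207]
wrist_force: [0.5, -0.2, 1.0]
width: 0.08
finger_force: 0.0
```

Call:
{"api": "drive_tool", "payload": {
  "series": [
    [0.06,[0,0,0],[0,0,0.18]],
    [0.06,[0,0,0],[0,0,0.18]],
    [0.06,[0,0,0],[0,0,0.18]],
    [0.06,[0,0,0],[0,0,0.18]]
  ]
}}

```text
time: 30.72
tool_pos: [0.5489, 0.1168, 0.3338]
ee_rot: [3.142, -0.0, 0.034]
wrist_force: [-1.3, -0.5, 0.1]
width: 0.0602
finger_force: 0.0
```

```bash
python3 - <<'E'
from h import *
w=snap("wrist","w7"); snap("scene","sc4"); c=cam("scene"); o=robot.get_obs(); print(o['tool_pos'].round(4),o['ee_rot'].round(3))
im=cv2.imread("pics/sc4_full.png"); b=cv2.imread("pics/w7_full.png")
p=[.6465,.115,.036]
print("lamp tops expected in scene",proj(c,cab(p,[[-.1,y,.06] for y in(-.12,-.04,.04)])).round(1))
h=cv2.cvtColor(im,cv2.COLOR_BGR2HSV); m=((h[...,0]>20)&(h[...,0]<35)&(h[...,1]>90)&(h[...,2]>140)).astype(np.uint8)
n,l,st,ce=cv2.connectedComponentsWithStats(m)
for i in range(1,n):
    if st[i,4]>20 and 100<ce[i][0]<370 and 180<ce[i][1]<350: print(st[i],ce[i].round(1),back(c,ce[i],.06).round(4))
a=cv2.resize(im[185:345,110:400],(560,309)); cv2.imwrite("pics/m4.png",np.vstack([a,b[:290]]))
E
```

```text
[0.549  0.1168 0.3337] [3.142 0.    0.034]
lamp tops expected in scene [[270.3 238.6]
 [295.6 225. ]
 [320.2 211.9]]
[218 194  14  11 121] [224.3 199. ] [ 0.3816 -0.0645  0.06  ]
[317 209   8   7  38] [320.8 211.8] [0.5459 0.153  0.06  ]
[104 216  36  11 266] [121.6 221.1] [ 0.3097 -0.3435  0.06  ]
[293 222   8   7  42] [296.5 225. ] [0.5491 0.0736 0.06  ]
[267 235   9   7  48] [270.9 238.1] [ 0.5506 -0.0064  0.06  ]
[205 262  23  22 112] [216.1 272.7] [ 0.57   -0.1778  0.06  ]
[212 269   8   7  49] [215.7 272.1] [ 0.5678 -0.178   0.06  ]
```

View pics/m4.png

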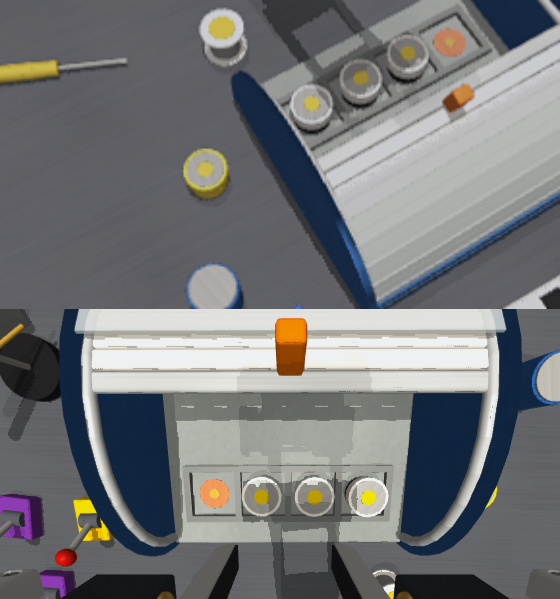

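Call:
{"api": "drive_tool", "payload": {
  "series": [
    [0.06,[0.05,0,0],[0,0,0]],
    [0.06,[0.1,0,0],[0,0,0]],
    [0.06,[0.151,0,0],[0,0,0]],
    [0.06,[0.151,0,0.03],[0,0,0]],
    [0.06,[0.151,0,0.06],[0,0,0]]
  ]
}}

```text
time: 31.45
tool_pos: [0.7013, 0.1217, 0.2712]
ee_rot: [3.141, 0.001, 0.033]
wrist_force: [-0.6, 0.0, 0.2]
width: 0.0602
finger_force: 0.0
```

Call:
{"api": "drive_tool", "payload": {
  "series": [
    [0.06,[0,0,0.02],[0,0,0]],
    [0.06,[0,0,0.038],[0,0,0]],
    [0.04,[0,0,0.038],[0,0,0]],
    [0.03,[0,0,0.038],[0,0,0]],
    [0.022,[0,0,0.038],[0,0,0]]
  ]
}}

```text
time: 32.08
tool_pos: [0.7004, 0.1218, 0.2374]
ee_rot: [-3.142, -0.003, 0.033]
wrist_force: [0.1, 0.7, -0.0]
width: 0.0335
finger_force: 0.0
```

Call:
{"api": "drive_tool", "payload": {
  "series": [
    [0.022,[0,0,0],[0,0,0]],
    [0.022,[0,0,0],[0,0,0]],
    [0.022,[0,0,0],[0,0,0]]
  ]
}}

```text
time: 32.45
tool_pos: [0.7006, 0.1174, 0.2373]
ee_rot: [3.135, -0.002, 0.029]
wrist_force: [0.4, -7.8, 1.4]
width: 0.0239
finger_force: 30.0
```

Call:
{"api": "drive_tool", "payload": {
  "series": [
    [0.022,[-0.0346,0.004,-0.0059],[0,0,0]],
    [0.022,[-0.0716,0.004,-0.0059],[0,0,0]],
    [0.022,[-0.108,0.004,0.0005],[0,0,0]],
    [0.022,[-0.1427,0.004,0.0132],[0,0,0]],
    [0.022,[-0.1747,0.004,0.0316],[0,0,0]]
  ]
}}

```text
time: 33.08
tool_pos: [0.5274, 0.1111, 0.2105]
ee_rot: [3.14, -0.013, 0.032]
wrist_force: [-0.6, -3.4, 11.6]
width: 0.0235
finger_force: 30.0
```

Call:
{"api": "drive_tool", "payload": {
  "series": [
    [0.022,[-0.0283,0.0005,0.0238],[0,0,0]],
    [0.022,[-0.0521,0.001,0.0521],[0,0,0]],
    [0.022,[-0.0705,0.001,0.0841],[0,0,0]],
    [0.022,[-0.0811,0.001,0.1117],[0,0,0]],
    [0.022,[-0.0865,0.001,0.134],[0,0,0]]
  ]
}}

```text
time: 33.7
tool_pos: [0.4349, 0.1077, 0.0697]
ee_rot: [3.14, 0.008, 0.033]
wrist_force: [-9.7, -2.7, 3.5]
width: 0.0235
finger_force: 30.0
```

Call:
{"api": "drive_tool", "payload": {
  "series": [
    [0.022,[-0.0005,0,0.004],[0,0,0]],
    [0.022,[-0.0005,0,0.004],[0,0,0]],
    [0.022,[-0.0005,0,0.004],[0,0,0]]
  ]
}}

```text
time: 34.08
tool_pos: [0.4336, 0.1076, 0.0648]
ee_rot: [3.14, 0.012, 0.033]
wrist_force: [-9.8, -2.2, 0.1]
width: 0.0242
finger_force: 30.0
```

Call:
{"api": "drive_tool", "payload": {
  "series": [
    [0.022,[-0.001,0,0.003],[0,0,0]],
    [0.022,[-0.001,0,0.006],[0,0,0]],
    [0.022,[-0.001,0,0.006],[0,0,0]]
  ]
}}

```text
time: 34.45
tool_pos: [0.4326, 0.1076, 0.0588]
ee_rot: [3.14, 0.011, 0.033]
wrist_force: [-11.5, -2.4, 1.4]
width: 0.0238
finger_force: 30.0
```

Call:
{"api": "drive_tool", "payload": {
  "series": [
    [0.04,[0,0,-0.006],[0,0,0]],
    [0.06,[0,0,-0.006],[0,0,0]],
    [0.06,[-0.01,0,-0.006],[0,0,0]],
    [0.06,[-0.02,0,-0.04],[0,0,0]],
    [0.06,[-0.03,0,-0.1],[0,0,0]]
  ]
}}

```text
time: 35.08
tool_pos: [0.4049, 0.1069, 0.1587]
ee_rot: [3.141, 0.006, 0.033]
wrist_force: [1.0, -0.2, 0.4]
width: 0.0599
finger_force: 0.0
```

Call:
{"api": "drive_tool", "payload": {
  "series": [
    [0.06,[-0.01,-0.03,-0.05],[0,0,0]],
    [0.04,[-0.01,-0.09,-0.06],[0,0,0]],
    [0.03,[-0.01,-0.15,-0.06],[0,0,0]],
    [0.02,[-0.01,-0.15,-0.06],[0,0,0]],
    [0.01,[-0.01,-0.15,-0.06],[0,0,0]]
  ]
}}

```text
time: 35.7
tool_pos: [0.3922, 0.2563, 0.2199]
ee_rot: [3.14, 0.0, 0.033]
wrist_force: [0.3, -0.3, -1.1]
width: 0.0232
finger_force: 0.0
```

```bash
python3 - <<'E'
from h import *
w=snap("wrist","w8"); snap("side","s2"); s=snap("scene","sc5"); sd=cam("side"); o=robot.get_obs(); print(o['tool_pos'].round(4),o['ee_rot'].round(3))
a=cv2.resize(cv2.imread("pics/s2_full.png")[150:320,100:360],(560,366)); b=cv2.imread("pics/sc5_full.png")[90:230,220:480]
cv2.imwrite("pics/m5.png",np.vstack([a,cv2.resize(b,(560,302))[:230]]))
for n,c in (("scene",s),("side",sd),("wrist",w)):
    im=cv2.imread({"scene":"pics/sc5_full.png","side":"pics/s2_full.png","wrist":"pics/w8_full.png"}[n]); h=cv2.cvtColor(im,cv2.COLOR_BGR2HSV)
    m=(((h[...,0]<4)|(h[...,0]>175))&(h[...,1]>180)&(h[...,2]>90)).astype(np.uint8)
    k,l,st,ce=cv2.connectedComponentsWithStats(m)
    for i in range(1,k):
        if 20<st[i,4]<1500: print(n,st[i],ce[i].round(1),back(c,ce[i],.092).round(4))
E
```

```text
[0.3927 0.2554 0.2201] [ 3.141 -0.     0.031]
scene [382  98   7   6  37] [385.  100.5] [0.318  0.5201 0.092 ]
scene [418 123   8   7  43] [421.6 126. ] [0.4528 0.5614 0.092 ]
scene [383 139   8   8  47] [386.4 142.6] [0.4532 0.431  0.092 ]
scene [480 190   8   8  35] [483.5 193.4] [0.7269 0.5743 0.092 ]
scene [   0  343   52   76 1382] [ 28.  382.2] [ 0.6204 -0.6785  0.092 ]
side [402 155  46  27 596] [420.3 165.9] [ 0.5393 -0.5856  0.092 ]
side [ 80 249   9   8  58] [ 84.  252.7] [0.6638 0.6037 0.092 ]
side [168 272   9   9  54] [172.3 275.8] [0.456  0.4303 0.092 ]
side [115 292  10   9  70] [119.4 296. ] [0.4555 0.5608 0.092 ]
side [149 324  10  10  79] [153.6 328.4] [0.3203 0.5201 0.092 ]
wrist [ 88 127  29  27 625] [102.2 140.2] [0.4527 0.4316 0.092 ]
wrist [ 26 258  19  19  64] [ 38.8 265.3] [0.3218 0.5125 0.092 ]
```

View pics/m5.png

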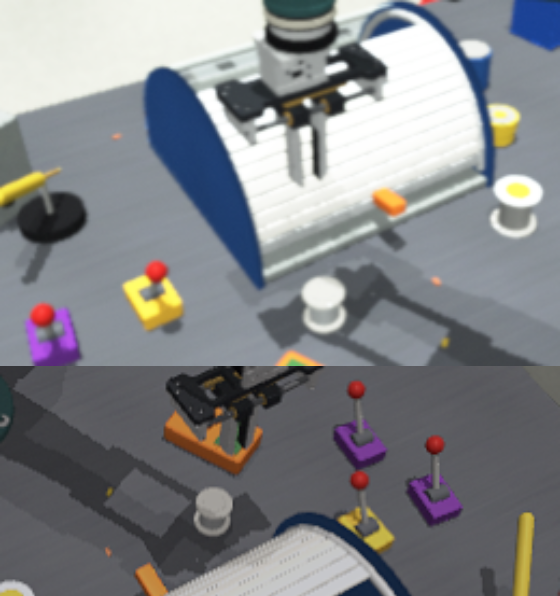

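```bash
python3 - <<'E'
from h import *
for n,f,box in (("wrist","w8",(40,40,240,260)),("scene","sc5",(360,130,420,190)),("side","s2",(150,262,195,312))):
    c=cam(n); im=cv2.imread(f"pics/{f}_full.png"); h=cv2.cvtColor(im,cv2.COLOR_BGR2HSV)
    m=((h[...,0]>18)&(h[...,0]<32)&(h[...,1]>150)&(h[...,2]>60)); v,u=np.nonzero(m[box[1]:box[3],box[0]:box[2]]); u=u+box[0]; v=v+box[1]
    P=np.array([back(c,(a,b),.025)[:2] for a,b in zip(u,v)]); r=cv2.minAreaRect((P*1e3).astype(np.float32)); print(n,len(u),r, np.median(P,0))
b=cv2.imread("pics/w8_full.png")[60:260,0:260]; cv2.imwrite("pics/w8c.png",cv2.resize(b,None,fx=2.5,fy=2.5))
E
```

```text
wrist 2405 ((491.85906982421875, 426.23724365234375), (69.63731384277344, 57.715721130371094), 2.5084216594696045) [0.49774889 0.42074683]
scene 160 ((493.36236572265625, 436.4505615234375), (76.88275146484375, 43.62384033203125), 16.417539596557617) [0.50666785 0.43208689]
side 289 ((481.5257263183594, 435.41668701171875), (87.39280700683594, 50.704097747802734), 2.1402502059936523) [0.46544038 0.43879953]
```

View pics/w8c.png

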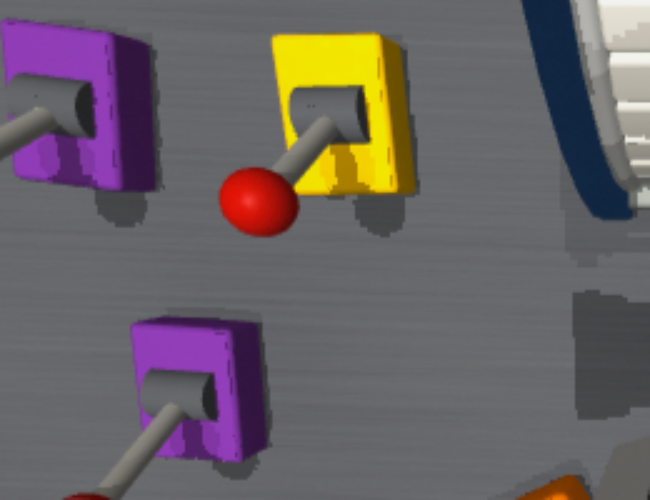

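Call:
{"api": "drive_tool", "payload": {
  "series": [
    [0.0,[0.005,-0.06,0],[0,0,0]],
    [0.0,[0.012,-0.12,0],[0,0,0]],
    [0.0,[0.018,-0.175,0.02],[0,0,0]],
    [0.0,[0.018,-0.175,0.07],[0,0,0]],
    [0.0,[0.018,-0.175,0.12],[0,0,0]]
  ]
}}

```text
time: 36.48
tool_pos: [0.4059, 0.4319, 0.099]
ee_rot: [-3.141, -0.001, 0.032]
wrist_force: [0.1, -0.5, -0.1]
width: 0.0
finger_force: 0.0
```

Call:
{"api": "drive_tool", "payload": {
  "series": [
    [0.0,[0,0,0.003],[0,0,0]],
    [0.0,[0,0,0.003],[0,0,0]],
    [0.0,[0.015,0,0.003],[0,0,0]],
    [0.0,[0.03,0,0.003],[0,0,0]]
  ]
}}

```text
time: 36.98
tool_pos: [0.4366, 0.434, 0.1001]
ee_rot: [-3.139, -0.003, 0.032]
wrist_force: [-2.2, -0.2, 1.2]
width: 0.0005
finger_force: 1.2
```

Call:
{"api": "drive_tool", "payload": {
  "series": [
    [0.0,[0.02,0.001,0],[0,0,0]],
    [0.0,[0.04,0.002,0],[0,0,0]],
    [0.0,[0.056,0.002,0],[0,0,0]],
    [0.0,[0.068,0.002,0],[0,0,0]],
    [0.0,[0.074,0.002,0],[0,0,0]]
  ]
}}

```text
time: 37.6
tool_pos: [0.5077, 0.4333, 0.0967]
ee_rot: [3.14, 0.005, 0.033]
wrist_force: [-10.3, -2.6, 3.5]
width: 0.0006
finger_force: 5.1
```

Call:
{"api": "drive_tool", "payload": {
  "series": [
    [0.0,[0.004,0,0],[0,0,0]],
    [0.0,[0.004,0,0],[0,0,0]]
  ]
}}

```text
time: 37.85
tool_pos: [0.5079, 0.4334, 0.0967]
ee_rot: [3.139, 0.011, 0.034]
wrist_force: [-11.1, -2.0, 4.1]
width: 0.0005
finger_force: 5.9
```

Call:
{"api": "drive_tool", "payload": {
  "series": [
    [0.0,[-0.03,0,0],[0,0,0]],
    [0.0,[-0.08,0,0],[0,0,0]],
    [0.0,[-0.1,0,-0.05],[0,0,0]],
    [0.0,[-0.12,0,-0.11],[0,0,0]],
    [0.0,[-0.13,0,-0.16],[0,0,0]]
  ]
}}

```text
time: 38.48
tool_pos: [0.3821, 0.4297, 0.2601]
ee_rot: [-3.14, -0.002, 0.034]
wrist_force: [0.4, -0.3, -0.1]
width: 0.0004
finger_force: 0.0
```

Call:
{"api": "drive_tool", "payload": {
  "series": [
    [0.0,[-0.02,0.05,0],[0,0,0]],
    [0.0,[-0.03,0.1,0],[0,0,0]],
    [0.0,[-0.03,0.15,0],[0,0,0]],
    [0.0,[-0.03,0.15,0],[0,0,0]]
  ]
}}

```text
time: 38.98
tool_pos: [0.3581, 0.2766, 0.2583]
ee_rot: [-3.141, -0.003, 0.029]
wrist_force: [-0.1, -0.2, 0.0]
width: 0.0008
finger_force: 0.0
```

```bash
python3 - <<'E'
from h import *
sd=snap("side","s3"); s=snap("scene","sc6")
print(proj(s,[.530,.434,.092]),proj(sd,[.530,.434,.092]))
for n,c in (("sc6",s),("s3",sd)):
    im=cv2.imread(f"pics/{n}_full.png"); h=cv2.cvtColor(im,cv2.COLOR_BGR2HSV)
    m=(((h[...,0]<4)|(h[...,0]>175))&(h[...,1]>180)&(h[...,2]>90)).astype(np.uint8)
    k,l,st,ce=cv2.connectedComponentsWithStats(m)
    for i in range(1,k):
        if 20<st[i,4]<100: print(n,st[i],ce[i].round(1),back(c,ce[i],.092).round(4))
a=cv2.imread("pics/s3_full.png")[130:330,130:390]; b=cv2.imread("pics/sc6_full.png")[90:360,90:450]
cv2.imwrite("pics/m6.png",np.vstack([cv2.resize(a,(420,323))[:260],cv2.resize(b,(420,315))]))
E
```

```text
[[402.41594367 161.30767368]] [[161.56006446 259.41356295]]
sc6 [382  98   7   6  37] [385.1 100.4] [0.3177 0.5205 0.092 ]
sc6 [418 123   8   7  42] [421.7 126. ] [0.4528 0.5617 0.092 ]
sc6 [399 158   8   7  46] [402.7 161.1] [0.5297 0.4352 0.092 ]
sc6 [480 190   8   8  35] [483.5 193.4] [0.7269 0.5743 0.092 ]
s3 [297 144  21   7  35] [306.8 146.6] [ 0.8985 -0.3044  0.092 ]
s3 [ 80 249  10   8  59] [ 84.1 252.7] [0.6636 0.6035 0.092 ]
s3 [157 255   8   8  48] [160.8 258.9] [0.5328 0.4351 0.092 ]
s3 [115 292  10   9  70] [119.4 296. ] [0.4555 0.5608 0.092 ]
s3 [149 324  10  10  79] [153.6 328.4] [0.3203 0.5201 0.092 ]
```

View pics/m6.png

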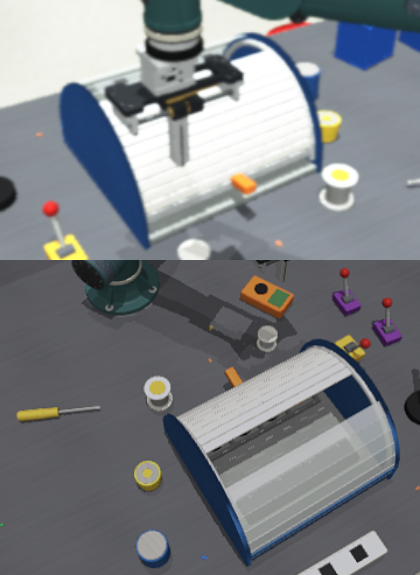

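```bash
python3 - <<'E'
from bench import robot
print(robot.close_job())
E
```

```text
the job is handed in; nothing more can be done
None
```

The job is handed in at about 39 s: three lamps were on the bench and all three now stand on pads 1–3, within about 2 mm of centre in the last picture before closing. Grip stayed at or under 8.7 N per pad, the shutter is back down, and the red switch is fully over. Two caveats: the closed shutter hid the lamps from a final look, and I viewed 16 pictures against the limit of 14.

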